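# Pack the cooled weld fittings into the crate in reverse order

## Task

Move the four steel fittings from the copper cooling pads of the grey rack into the four bays of the blue crate, one to a bay and in reverse order: the fitting at the robot's left end of the row goes into the bay at its right end, the second from the left into the second bay from the right, and so on. Set each one down, do not drop it, flat on the bay's floor and the same way up as it stands now, so that nothing sticks up above the crate's rim.

Things in the scene. Friction and masses are not known exactly. Their poses are not given: they have to be found in the camera images.
- collar: Dark steel pipe collar standing on end: a round ring 48 mm outside, 36 mm bore, 40 mm high, 0.2 kg; round ring seen from above. Origin: centre of its underside; z up.
- tube: Square steel tube stub standing on end: 40 x 40 mm outside, 32 mm square bore, 40 mm high, 0.18 kg; square ring seen from above. x and y are square to its sides. Origin: centre of its underside; z up.
- channel: Bright strut-channel piece lying on its back, slot up: 41 mm wide (x), 50 mm long (y), 41 mm high, open at both y ends, with 7.5 mm inturned lips along the slot, 0.15 kg. Grip across the 41 mm width (along x). Origin: centre of its underside; z up.
- tee: Steel tee foot: base plate 70 (x) x 50 (y) x 6 mm with two bolt holes, and on its middle an upright web 8 mm thick (x), 50 mm long (y), up to 42 mm above the underside; 0.25 kg. Grip the web across its 8 mm (along x), fingertips above the base plate. Origin: centre of its underside; z up.
- pad_collar: Copper cooling pad, flat plate 90 (x) x 66 (y) x 6 mm, fixed on the rack: the one that the collar stands on at the start. Origin: centre of its underside; its top is 6 mm above that. The four pads are identical.
- pad_tube: Copper cooling pad, flat plate 90 (x) x 66 (y) x 6 mm, fixed on the rack: the one that the tube stands on at the start. Origin: centre of its underside; its top is 6 mm above that. The four pads are identical.
- pad_channel: Copper cooling pad, flat plate 90 (x) x 66 (y) x 6 mm, fixed on the rack: the one that the channel stands on at the start. Origin: centre of its underside; its top is 6 mm above that. The four pads are identical.
- pad_tee: Copper cooling pad, flat plate 90 (x) x 66 (y) x 6 mm, fixed on the rack: the one that the tee stands on at the start. Origin: centre of its underside; its top is 6 mm above that. The four pads are identical.
- rack: Grey rack, a fixed strip 100 (x) x 330 (y) x 12 mm with 30 mm high plates at its y ends; origin: centre of its underside, y to the robot's left within 7 degrees. Pads lie on it in a row at y = +117, +39, -39, -117 mm, in any order; their tops, where the fittings stand (turned up to 20 degrees), are 18 mm above the origin. It may be nearer to the robot than the crate or farther.
- crate: Blue steel crate, fixed, open on top, 130 (x) x 297 (y) x 54 mm high; walls, floor and rim-high dividers 5 mm thick. Four bays in a row, each 120 (x) x 68 (y) mm inside, centred at x = 0, y = +109.5, +36.5, -36.5, -109.5 mm; bay floor 5 mm above the origin, which is the centre of the crate's underside. Its y axis points to the robot's left within 7 degrees.
There are look-alikes about, which are no part of the job. Leave any brown or red look-alike of the tee alone.

How it is judged:
By the outcome, as a careful person would: the job done as asked, in the order asked, and still so for the second after the job is handed in, with the robot touching nothing.
It also fails if it takes over 109 s, if anything falls off the work surface, if the arm or the gripper's body presses on something with over 40 N, if the wrist force passes 120 N, or if a joint passes its speed limit or range.

## Robot

A 6-joint arm with a two-finger parallel gripper is mounted at the origin on the work surface. World frame = base frame: x ahead of the robot, y to its left, z up, the work surface at z = 0. Lengths are in m, angles in rad, forces in N, time in s.
With the tool pointing down it reaches from about 0.4 to 0.825 m from the base axis. Payload 7 kg.
Tool frame: the origin (TCP) lies midway between the tips of the shut fingers; the grasp point (between the pads) lies 19 mm behind it (grip_point_offset is the distance from the TCP to the grasp point, in m); z points along the fingers, y is the line along which they close (so a half turn about z gives the same grasp; the last joint's range is limited). The gripper opens to 88 mm and grips with 3 to 60 N. Pads are 19 mm wide; open, the fingers measure 130 mm over their backs; the gripper's body (78 mm by 193 mm) begins 47 mm behind the grasp point.
Start: joints at [-0.9, 0.359, 0.012, 0, -1.224, -0.288], TCP at [0.252, -0.626, 0.227] pointing down, gripper open.
Joint ranges: [-3.07, 3.07], [-1.43, 2.12], [-1.02, 1.25], [-3.03, 1.67], [-3.05, -0], [-3.03, 3.03]. Speed limits (rad/s): [2.39, 2.39, 3.01, 3.14, 3.14, 3.14].

## Interface

Orientations are given as [roll, pitch, yaw] about the fixed x, y, z axes, in that order (R = Rz(yaw) Ry(pitch) Rx(roll)).
In Python, from station import get_state, grab_frame, camera_params, job_done, grip_point_offset gives the robot as it stands.
- The arm moves only by the shell command python3 -m creep 'ROWS' [FORCE]. ROWS is JSON, a list that holds one entry, the list of rows, each a list of 7 numbers: the finger opening in cm, from 0 to 8.76, then the shift along the tool's x, y, z in cm, then the turn, a rotation vector about the tool's x, y, z in rad. In form: [[[fingers, tx, ty, tz, wx, wy, wz], ...]]. A call has 1 to 20 rows; each row is the pose to reach, as a shift and turn from the pose commanded when the call began, along the tool's axes at that moment; what a row does not reach only later rows make up. A row lasts 1/8 s, in which the tool goes at most 62.5 mm and 10.7 degrees, less where a joint would pass 70% of its speed; a pose out of reach is approached as far as the arm can. A call with a gripper value outside its range is refused whole. The fingers move at their own pace and stop on an object; FORCE is the grip in N (left out, the last holds). Time passes only in rows, so rows that repeat a pose let the fingers close. It gives the time, the measured TCP pose, the force, the opening and the grip force at its end, in the units of the state.
- get_state(): the state, without advancing time (a new reading comes with each control period).
- grab_frame(name): name is "scene" or "top" or "wrist"; returns the picture (420x560x3 uint8, blue, green, red); there is no depth.
- camera_params(name): a dict with "vertical_fov" (degrees; the focal length in pixels is half the picture's height over the tangent of half this angle, whatever the lens; pixels are square), "cx", "cy" (the principal point, pixels), "view" (4x4, takes a point from world to camera coordinates). Camera axes: x right, y down, z forward; pixel columns grow to the right and rows downward; lengths in m; the calibration is good to about 2 mm. A picture is of the moment at which its call begins: read the wrist's pose just before it. camera_params takes no time and is no camera call; for the wrist camera it gives the pose at the moment of the call.
- job_done(): hands the job in; it is judged then, once.
The state is a dict: "t": time; "q": joint angles; "qd": joint speeds; "joint_efforts": joint torques, N m; "eef_pos": TCP position; "ee_rot": TCP orientation; "force": force on the tool from outside, world axes, zero at the start; "moment": the same for the moment, N m; "width": finger opening in m; "gripper_force": force on a finger pad.
Only numpy, scipy, OpenCV 4.12 (cv2) and the standard library are available. Lean on these libraries where they do the work, as an engineer would, in place of code of your own. Each camera call takes 0.05 s, during which the arm holds its last target. There are 200 camera calls.

## Working session

There is one attempt and no reset: what is moved stays moved. The work goes in short steps, Python scripts to look and compute and a shell command to move; the robot and the scene stay as the last step left them, time stands still between calls to the robot, and variables do not carry over. Pictures are saved under pics/ and viewed, at most 15 in all, crops included, and the job is handed in when it is done.

```bash
mkdir -p pics; ls
python3 - <<'E'
from station import *
import cv2
s=get_state();print({k:s[k] for k in('t','q','eef_pos','ee_rot','width')},grip_point_offset)
for n in('scene','top'):
    cv2.imwrite(f'pics/{n}0.png',grab_frame(n));p=camera_params(n);print(n,p)
E
```

```text
pics
{'t': 0.0, 'q': array([-8.99880457e-01,  3.59382489e-01,  1.10399297e-02, -3.68120198e-04,
       -1.22414193e+00, -2.88107933e-01]), 'eef_pos': array([ 0.25191439, -0.62567065,  0.22561409]), 'ee_rot': array([ 3.13987574e+00, -1.47928429e-04, -2.75890995e+00]), 'width': 0.08755043668548634} 0.0188
scene {'vertical_fov': 56.91628111381595, 'cx': 278.4006036747488, 'cy': 216.4549067215812, 'view': array([[-0.51113422,  0.85926656, -0.02006957,  0.19317633],
       [ 0.47470195,  0.26275638, -0.8400102 , -0.1953317 ],
       [-0.71651927, -0.43888502, -0.54219929,  1.34317514],
       [ 0.        ,  0.        ,  0.        ,  1.        ]])}
top {'vertical_fov': 54.181020876528564, 'cx': 282.82841187251705, 'cy': 206.8473093255905, 'view': array([[-0.01457087, -0.99988544,  0.00409773,  0.07609125],
       [-0.99605414,  0.01415599, -0.08761136,  0.50360584],
       [ 0.08754331, -0.00535814, -0.9961463 ,  0.91943663],
       [ 0.        ,  0.        ,  0.        ,  1.        ]])}
```

View pics/top0.png

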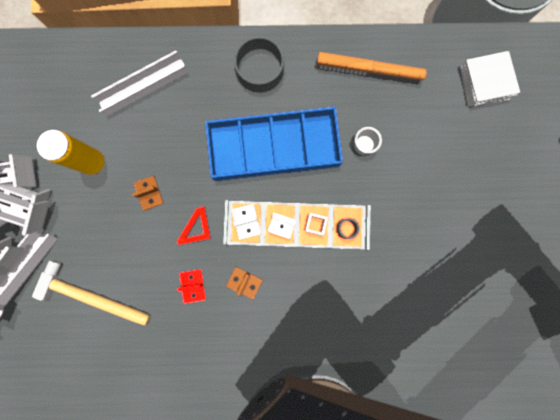

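View pics/scene0.png

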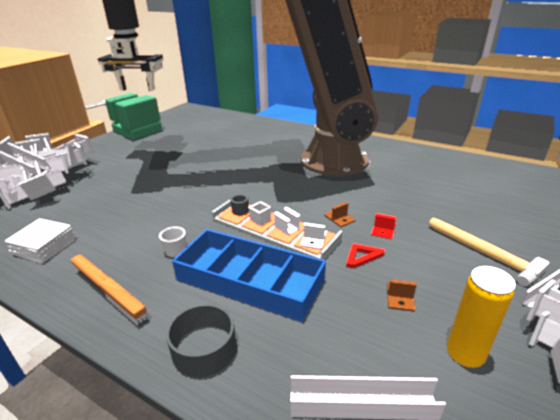

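The top view (up is +x, left is +y) shows the rack at (297,226) and the crate at (274,144). On the rack, left to right, are the tee (245,222), something channel-like (282,227), the tube (315,225) and the dark collar (347,229). The look-alikes are the brown tees (148,193) and (244,283), the red tee (192,287) and the light ring (367,140). All of them are off the rack. I'll confirm in an enlarged crop.

Run:
```python
import cv2
a=cv2.imread('pics/top0.png')
cv2.imwrite('pics/top_rack.png',cv2.resize(a[195:255,215:380],None,fx=4.8,fy=4.8,interpolation=cv2.INTER_CUBIC))
cv2.imwrite('pics/top_crate.png',cv2.resize(a[100:190,200:350],None,fx=5,fy=5,interpolation=cv2.INTER_CUBIC))
```

```text
(no output)
```

View pics/top_rack.png

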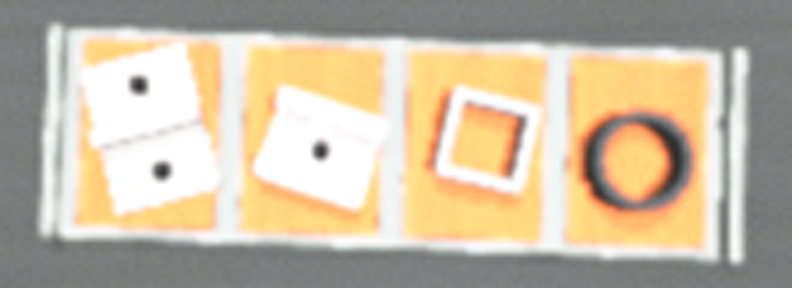

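View pics/top_crate.png

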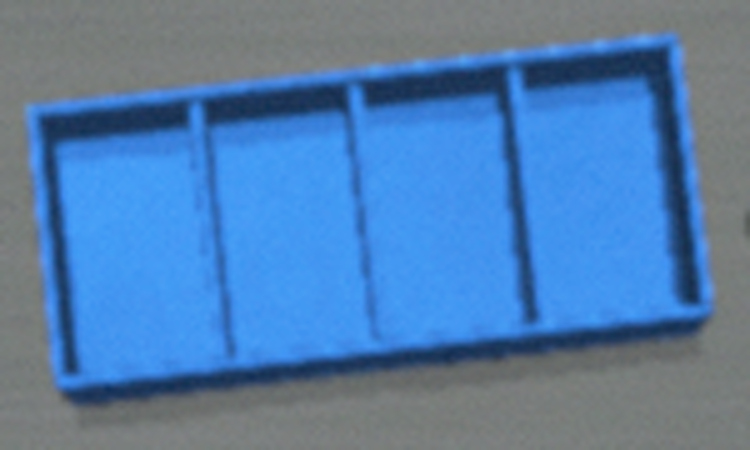

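```bash
cat > h.py <<'E'
import numpy as np, cv2
from scipy.spatial.transform import Rotation as R
from station import *
def world(p,uv,z):
    f=210/np.tan(np.radians(p['vertical_fov'])/2); V=np.array(p['view']); C=-V[:3,:3].T@V[:3,3]
    uv=np.atleast_2d(np.array(uv,float))
    d=np.c_[(uv[:,0]-p['cx'])/f,(uv[:,1]-p['cy'])/f,np.ones(len(uv))]@V[:3,:3]
    return (C+d*((z-C[2])/d[:,2])[:,None])
def proj(p,X):
    f=210/np.tan(np.radians(p['vertical_fov'])/2); V=np.array(p['view'])
    c=np.atleast_2d(X)@V[:3,:3].T+V[:3,3]; return c[:,:2]/c[:,2:]*f+[p['cx'],p['cy']]
def fit(P,M):  # rigid 2D fit model M -> measured P: centre, yaw deg, residual mm
    P=np.array(P)[:,:2];M=np.array(M,float);a=P-P.mean(0);b=M-M.mean(0)
    t=np.arctan2((b[:,0]*a[:,1]-b[:,1]*a[:,0]).sum(),(a*b).sum())
    r=np.array([[np.cos(t),-np.sin(t)],[np.sin(t),np.cos(t)]]);c=P.mean(0)-r@M.mean(0)
    return c.round(4),np.degrees(t).round(1),(1e3*(P-c-M@r.T)).round(1).tolist()
def rect(a,b): # image TL,TR,BR,BL (up=+x, left=+y)
    return np.array([[a,b],[a,-b],[-a,-b],[-a,b]])/2
def go(tgt,yaw):
    """rows' shift (cm) and turn from measured pose to TCP tgt, tool down, closing (tool y) along yaw deg"""
    s=get_state();A=R.from_euler('xyz',s['ee_rot']);best=None
    for k in(0,180):
        B=R.from_euler('xyz',[np.pi,0,np.radians(yaw-90+180+k)])
        w=(A.inv()*B).as_rotvec()
        if best is None or np.linalg.norm(w)<np.linalg.norm(best): best=w
    print('t',round(s['t'],2),'pos',s['eef_pos'].round(4),'rpy',s['ee_rot'].round(3),'shift cm',(100*A.inv().apply(np.array(tgt)-s['eef_pos'])).round(2),'turn',best.round(3))
E
python3 - <<'E'
from h import *
p=camera_params('top')
def c(l,s,o): return (np.array(l)+.5)/s-.5+o
cr=lambda l:c(l,5,[200,100]); rk=lambda l:c(l,4.8,[215,195])
print('crate',fit(world(p,cr([(28,105),(680,35),(712,312),(62,382)]),.054),rect(.13,.297)))
print('tee',fit(world(p,rk([(82,70),(183,42),(218,187),(115,214)]),.024),rect(.07,.05)))
print('chan',fit(world(p,rk([(280,87),(388,132),(360,210),(255,175)]),.059),rect(.041,.05)))
print('tube',fit(world(p,rk([(455,85),(540,105),(520,193),(437,172)]),.058),rect(.04,.04)))
print('collar',world(p,rk([(638,162)]),.058))
print('pads',fit(world(p,rk([(80,40),(713,57),(705,245),(72,227)]),.018),rect(.09,.3)))
go([.42,.07,.35],0)
E
```

```text
crate (array([0.6503, 0.0871]), np.float64(5.5), [[-1.1, 0.0], [-1.4, 0.6], [0.7, 2.2], [1.8, -2.8]])
tee (array([0.4727, 0.1539]), np.float64(13.3), [[-0.2, -0.5], [1.0, 0.0], [-0.1, 0.1], [-0.7, 0.3]])
chan (array([0.4592, 0.0727]), np.float64(-20.3), [[1.6, 1.9], [-2.4, -0.3], [0.7, -1.2], [-0.0, -0.4]])
tube (array([ 0.4637, -0.0039]), np.float64(-14.0), [[0.6, 0.1], [0.5, 0.1], [-0.8, 0.5], [-0.3, -0.6]])
collar [[ 0.45205142 -0.07234143  0.058     ]]
pads (array([0.4647, 0.0383]), np.float64(-2.5), [[-0.4, 1.3], [0.1, -2.7], [0.2, 0.0], [0.1, 1.5]])
t 0.1 pos [ 0.252  -0.6257  0.2257] rpy [ 3.14  -0.    -2.759] shift cm [-41.57  58.28 -12.35] turn [ 1.000e-03  1.000e-03 -1.188e+00]
```

Run:
```python
from h import *
go([.46,.04,.33],0)
```

```text
t 0.1 pos [ 0.252  -0.6257  0.2257] rpy [ 3.14  -0.    -2.759] shift cm [-44.16  54.   -10.35] turn [ 1.000e-03  1.000e-03 -1.188e+00]
```

```bash
python3 -m creep '[[[8.7,-44.2,54,-10.4,0,0,-1.188],[8.7,-44.2,54,-10.4,0,0,-1.188],[8.7,-44.2,54,-10.4,0,0,-1.188],[8.7,-44.2,54,-10.4,0,0,-1.188],[8.7,-44.2,54,-10.4,0,0,-1.188],[8.7,-44.2,54,-10.4,0,0,-1.188],[8.7,-44.2,54,-10.4,0,0,-1.188],[8.7,-44.2,54,-10.4,0,0,-1.188],[8.7,-44.2,54,-10.4,0,0,-1.188],[8.7,-44.2,54,-10.4,0,0,-1.188],[8.7,-44.2,54,-10.4,0,0,-1.188],[8.7,-44.2,54,-10.4,0,0,-1.188],[8.7,-44.2,54,-10.4,0,0,-1.188],[8.7,-44.2,54,-10.4,0,0,-1.188],[8.7,-44.2,54,-10.4,0,0,-1.188]]]'
python3 - <<'E'
from h import *
s=get_state();print(s['q'].round(2),s['eef_pos'],s['ee_rot'],s['t'])
p=camera_params('wrist');a=grab_frame('wrist')
import pickle;pickle.dump(p,open('w1.pkl','wb'))
cv2.imwrite('pics/w1.png',cv2.resize(a,(784,588),interpolation=cv2.INTER_CUBIC))
print(p)
E
```

```text
t: 1.98
eef_pos: [0.46, 0.0388, 0.3305]
ee_rot: [3.141, -0.0, -1.572]
force: [0.4, -0.4, 0.4]
width: 0.0871
gripper_force: 0.0
[ 0.51 -0.06 -0.25 -0.   -1.37 -0.51] [0.4600481  0.03875129 0.33049745] [ 3.14147052e+00 -2.43477844e-05 -1.57234050e+00] 1.975
{'vertical_fov': 71.11074315802965, 'cx': 282.0460072512402, 'cy': 211.98444649681875, 'view': array([[-9.99997302e-01,  2.32042316e-03,  1.06139937e-04,
         4.59687546e-01],
       [ 2.26767758e-03,  9.65326078e-01,  2.61037201e-01,
        -9.91814045e-02],
       [ 5.03257119e-04,  2.61036738e-01, -9.65328736e-01,
         4.80046212e-01],
       [ 0.00000000e+00,  0.00000000e+00,  0.00000000e+00,
         1.00000000e+00]])}
```

View pics/w1.png

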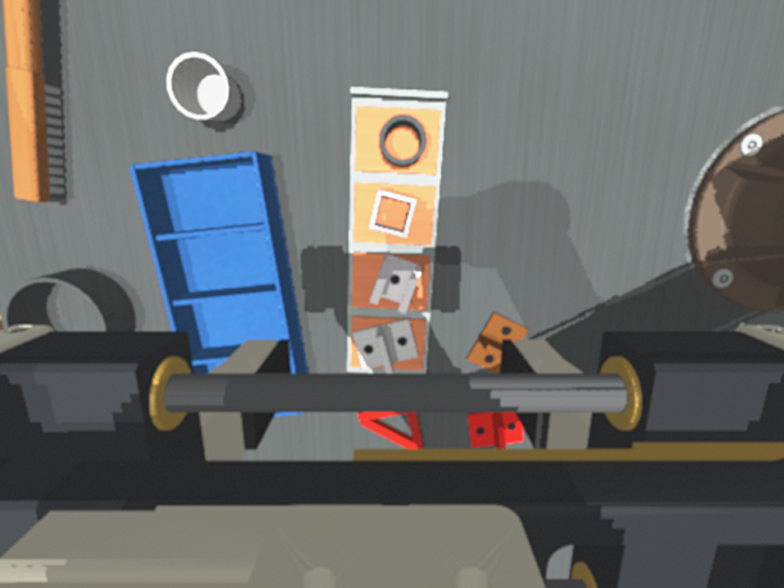

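The wrist view (left is +x, up is -y) shows the rack with the collar (403,140), tube (393,212), channel (397,283) and tee (385,348). I'll shift 9 cm in +y so that all of them, and the crate, are clear of the fingers.

```bash
python3 -c "
from h import *
go([.50,.13,.33],0)"
```

```text
t 2.02 pos [0.4601 0.0388 0.3306] rpy [-3.142  0.    -1.572] shift cm [-9.12 -3.97  0.06] turn [-0.     0.    -0.002]
```

```bash
python3 -m creep '[[[8.7,-9.1,-4,0,0,0,0],[8.7,-9.1,-4,0,0,0,0],[8.7,-9.1,-4,0,0,0,0],[8.7,-9.1,-4,0,0,0,0]]]'
python3 - <<'E'
from h import *
p=camera_params('wrist');a=grab_frame('wrist')
import pickle;pickle.dump(p,open('w2.pkl','wb'))
cv2.imwrite('pics/w2raw.png',a)
b=np.array([[.465+sx*.06,.038+sy*.165,.02] for sx in(1,-1) for sy in(1,-1)])
print(proj(p,b).round()); 
c=np.array([[.65+sx*.065,.087+sy*.15,.054] for sx in(1,-1) for sy in(1,-1)])
print(proj(p,c).round())
u=proj(p,b);x0,y0=u.min(0).astype(int)-8;x1,y1=u.max(0).astype(int)+8
x0,y0=max(x0,0),max(y0,0);cr=a[y0:y1,x0:x1];k=3
print(x0,y0,cr.shape)
cr=np.rot90(cr) # for wide view
cv2.imwrite('pics/w2rack.png',cv2.resize(cr,None,fx=k,fy=k,interpolation=cv2.INTER_CUBIC)); print(cr.shape)
E
```

```text
t: 2.52
eef_pos: [0.5003, 0.1302, 0.3304]
ee_rot: [3.141, -0.0, -1.571]
force: [-0.9, 0.5, 0.3]
width: 0.0869
gripper_force: 0.0
[[267. 221.]
 [264.  -9.]
 [339. 221.]
 [351.  -9.]]
[[147. 248.]
 [119.  36.]
 [228. 248.]
 [217.  36.]]
255 0 (228, 103, 3)
(103, 228, 3)
```

Run:
```python
import cv2,numpy as np
a=cv2.imread('pics/w2raw.png')
# rot90 of x255..358,y0..225 stacked over x110..235,y30..255 ; scale 3.5
A=np.rot90(a[0:228,258:352]);B=np.rot90(a[28:256,138:214]) 
cv2.imwrite('pics/w2both.png',cv2.resize(np.vstack([A,B]),None,fx=3.5,fy=3.5,interpolation=cv2.INTER_CUBIC))
```

```text
(no output)
```

View pics/w2both.png

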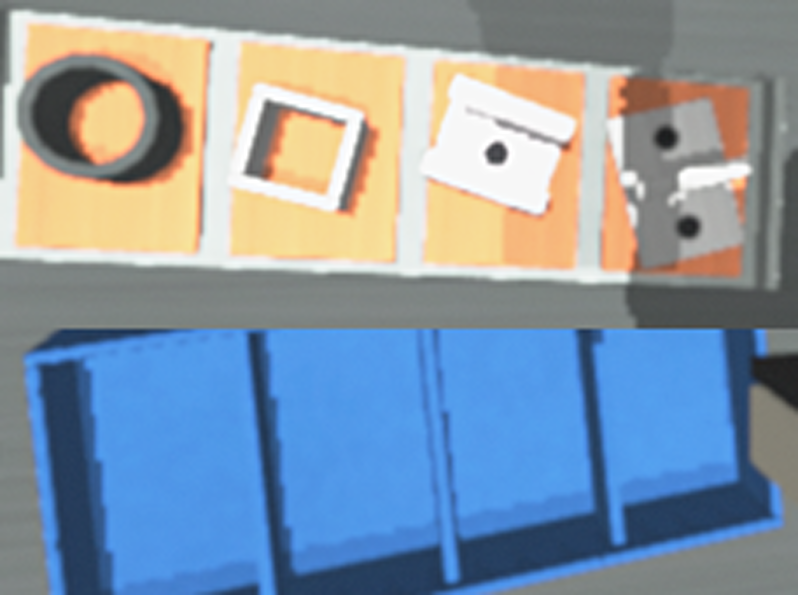

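Run:
```python
from h import *
import pickle;p=pickle.load(open('w2.pkl','rb'))
def px(l,x0,y0,W,ro):
    l=np.array(l,float);return np.c_[x0+W-1-((l[:,1]-ro+.5)/3.5-.5),y0+(l[:,0]+.5)/3.5-.5]
A=lambda l:px(l,258,0,94,0); B=lambda l:px(l,138,28,76,329)
rc=lambda a,b:np.array([[-a,-b],[-a,b],[a,b],[a,-b]])/2
print('tee',fit(world(p,A([(608,118),(712,97),(745,245),(637,268)]),.024),rc(.07,.05)))
print('chan',fit(world(p,A([(455,73),(577,120),(550,215),(422,172)]),.059),rc(.041,.05)))
print('tube',fit(world(p,A([(258,84),(369,108),(338,213),(230,183)]),.058),rc(.04,.04)))
print('collar',world(p,A([(89,117)]),.058))
print('crate',fit(world(p,B([(28,355),(780,520),(452,582),(618,543)]),.054),[[-.065,-.1485],[.065,.1485],[.0605,0],[.0605,.073]]))
```

```text
tee (array([0.4721, 0.1546]), np.float64(12.1), [[0.4, 0.3], [-0.4, -0.2], [-0.0, 1.0], [-0.1, -1.1]])
chan (array([0.4601, 0.0753]), np.float64(-18.2), [[-1.4, -1.0], [0.5, 0.2], [1.1, 1.9], [-0.2, -1.0]])
tube (array([ 0.4625, -0.0014]), np.float64(-14.3), [[0.4, -0.4], [-1.6, 1.2], [1.3, -0.4], [-0.1, -0.4]])
collar [[ 0.45307164 -0.07379967  0.058     ]]
crate (array([0.6468, 0.0884]), np.float64(6.2), [[2.0, 3.4], [0.6, -1.5], [-1.3, -0.3], [-1.4, -1.6]])
```

```bash
python3 -c "
from h import *
go([.4724,.1542,.1],12.7)"
```

```text
t 2.58 pos [0.5002 0.13   0.3307] rpy [-3.142 -0.    -1.572] shift cm [-2.42  2.78 23.07] turn [ 0.    -0.    -0.222]
```

```bash
python3 -m creep '[[[6,-2.4,2.8,10,0,0,-0.222],[6,-2.4,2.8,23,0,0,-0.222],[6,-2.4,2.8,23,0,0,-0.222],[6,-2.4,2.8,23,0,0,-0.222],[6,-2.4,2.8,23,0,0,-0.222],[6,-2.4,2.8,23,0,0,-0.222],[6,-2.4,2.8,23,0,0,-0.222]]]' 30
python3 - <<'E'
from h import *
go([.4724,.1542,.029],12.7)
p=camera_params('wrist');a=grab_frame('wrist');cv2.imwrite('pics/w3.png',a)
E
```

```text
t: 3.45
eef_pos: [0.4739, 0.1555, 0.1029]
ee_rot: [-3.138, 0.002, -1.349]
force: [0.0, 0.1, 1.3]
width: 0.0601
gripper_force: 0.0
t 3.45 pos [0.4739 0.1555 0.1029] rpy [-3.138e+00  2.000e-03 -1.349e+00] shift cm [0.11 0.2  7.39] turn [-0.004  0.002  0.   ]
```

View pics/w3.png

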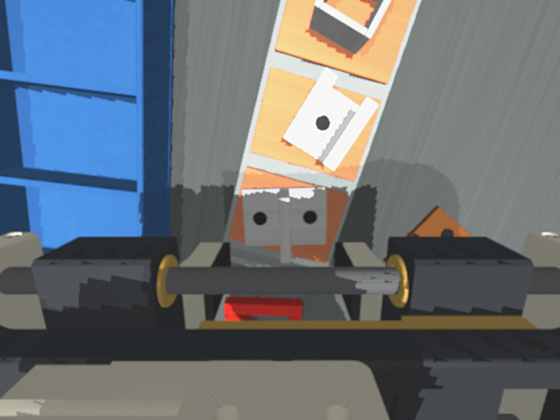

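The web (285,225) is upright in the picture and centred between the fingers. Now I descend and grip.

```bash
python3 -m creep '[[[6,0,0,4,0,0,0],[6,0,0,7.1,0,0,0],[6,0,0,7.1,0,0,0],[6,0,0,7.1,0,0,0],[0,0,0,7.1,0,0,0],[0,0,0,7.1,0,0,0],[0,0,0,7.1,0,0,0],[0,0,0,7.1,0,0,0],[0,0,0,7.1,0,0,0]]]' 30
```

```text
t: 4.62
eef_pos: [0.4724, 0.1549, 0.0296]
ee_rot: [3.142, -0.0, -1.349]
force: [0.4, 0.6, 0.5]
width: 0.0152
gripper_force: 0.0
```

```bash
python3 -m creep '[[[0,0,0,0,0,0,0],[0,0,0,0,0,0,0],[0,0,0,0,0,0,0]]]'
python3 -c "
from h import *
go([.660,-.0214,.0172],5.8)"
```

```text
t: 5.0
eef_pos: [0.4724, 0.1548, 0.0295]
ee_rot: [3.141, -0.0, -1.349]
force: [-0.7, 0.0, -0.1]
width: 0.008
gripper_force: 29.9
t 5.0 pos [0.4724 0.1548 0.0295] rpy [ 3.141 -0.    -1.349] shift cm [ 21.32 -14.42   1.23] turn [ 0.    -0.     0.121]
```

```bash
python3 -m creep '[[[0,0,0,-5,0,0,0],[0,0,0,-9,0,0,0],[0,21.3,-14.4,-9,0,0,0.121],[0,21.3,-14.4,-9,0,0,0.121],[0,21.3,-14.4,-9,0,0,0.121],[0,21.3,-14.4,-9,0,0,0.121],[0,21.3,-14.4,-9,0,0,0.121],[0,21.3,-14.4,-9,0,0,0.121],[0,21.3,-14.4,-9,0,0,0.121],[0,21.3,-14.4,-9,0,0,0.121]]]'
python3 - <<'E'
from h import *
go([.660,-.0214,.0172],5.8)
cv2.imwrite('pics/w4.png',grab_frame('wrist'))
E
```

```text
t: 6.25
eef_pos: [0.6592, -0.0201, 0.1199]
ee_rot: [-3.141, 0.0, -1.468]
force: [-0.3, 0.2, -3.6]
width: 0.0079
gripper_force: 29.9
t 6.25 pos [ 0.6592 -0.0201  0.1199] rpy [-3.141  0.    -1.468] shift cm [ 0.14 -0.07 10.27] turn [-0.     0.     0.001]
```

View pics/w4.png

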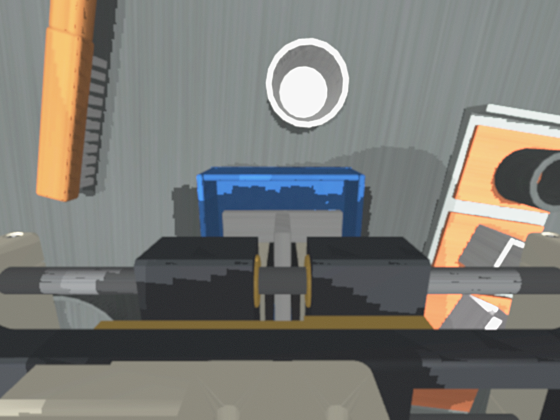

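Run:
```python
from h import *
p=camera_params('wrist')
w=world(p,[(199,170),(364,169)],.054);print(w)
th=np.radians(5.8);c=np.array([.649,.0875]);r=np.array([[np.cos(th),-np.sin(th)],[np.sin(th),np.cos(th)]])
print([c+r@v for v in([.065,-.1485],[-.065,-.1485])])
```

```text
[[ 0.72651066 -0.05522549  0.054     ]
 [ 0.6013842  -0.06876947  0.054     ]]
[array([ 0.72867411, -0.05367113]), array([ 0.59933961, -0.06680844])]
```

```bash
python3 -m creep '[[[0,0.15,-0.1,5,0,0,0],[0,0.15,-0.1,8,0,0,0],[0,0.15,-0.1,9.5,0,0,0],[0,0.15,-0.1,9.9,0,0,0],[0,0.15,-0.1,10.1,0,0,0],[0,0.15,-0.1,10.2,0,0,0],[0,0.15,-0.1,10.25,0,0,0],[0,0.15,-0.1,10.25,0,0,0]]]'
```

```text
t: 7.3
eef_pos: [0.6611, -0.0226, 0.0175]
ee_rot: [-3.141, 0.0, -1.47]
force: [1.0, 0.0, -3.7]
width: 0.0078
gripper_force: 29.9
```

```bash
python3 -m creep '[[[0,0,0,0.05,0,0,0],[0,0,0,0.1,0,0,0],[0,0,0,0.1,0,0,0]]]'
```

```text
t: 7.68
eef_pos: [0.661, -0.0226, 0.0166]
ee_rot: [-3.141, -0.0, -1.47]
force: [-2.2, -0.9, 2.9]
width: 0.008
gripper_force: 29.9
```

```bash
python3 -m creep '[[[3,0,0,0,0,0,0],[3,0,0,0,0,0,0],[3,0,0,0,0,0,0],[6,0,0,-4,0,0,0],[7,0,0,-10,0,0,0],[7,0,0,-10,0,0,0],[7,0,0,-10,0,0,0]]]'
python3 -c "
from h import *
go([.4597,.074,.1],-19)"
```

```text
t: 8.55
eef_pos: [0.6608, -0.0225, 0.1163]
ee_rot: [-3.141, 0.0, -1.47]
force: [0.3, -1.3, -0.7]
width: 0.0643
gripper_force: 0.0
t 8.55 pos [ 0.6608 -0.0225  0.1163] rpy [-3.141  0.    -1.47 ] shift cm [-11.62  19.04   1.62] turn [-0.001  0.001  0.432]
```

```bash
python3 -m creep '[[[7,-11.6,19,1,0,0,0.432],[7,-11.6,19,1,0,0,0.432],[7,-11.6,19,1,0,0,0.432],[7,-11.6,19,1,0,0,0.432],[7,-11.6,19,1,0,0,0.432],[7,-11.6,19,1,0,0,0.432],[7,-11.6,19,1,0,0,0.432]]]'
python3 - <<'E'
from h import *
go([.4597,.074,.027],-19)
p=camera_params('wrist');a=grab_frame('wrist')
cv2.imwrite('pics/w5.png',np.vstack([cv2.resize(a[100:290,150:410],None,fx=3,fy=3,interpolation=cv2.INTER_CUBIC)]))
import pickle;pickle.dump(p,open('w5.pkl','wb'))
E
```

```text
t: 9.43
eef_pos: [0.4607, 0.0734, 0.1056]
ee_rot: [3.141, -0.001, -1.903]
force: [0.5, 0.2, 0.2]
width: 0.0702
gripper_force: 0.0
t 9.43 pos [0.4607 0.0734 0.1056] rpy [ 3.141e+00 -1.000e-03 -1.903e+00] shift cm [-0.03  0.11  7.86] turn [ 0.    -0.001 -0.   ]
```

View pics/w5.png

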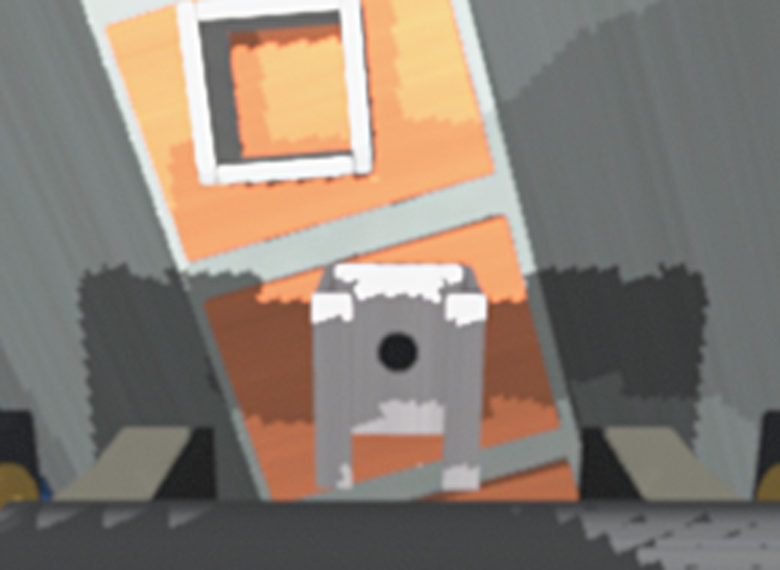

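The slot faces up and the lips (332 and 463 in the crop) lie evenly between the fingers. Gripping.

```bash
python3 -m creep '[[[7,0,0.1,4,0,0,0],[7,0,0.1,7.8,0,0,0],[7,0,0.1,7.8,0,0,0],[7,0,0.1,7.8,0,0,0],[3,0,0.1,7.8,0,0,0],[3,0,0.1,7.8,0,0,0],[3,0,0.1,7.8,0,0,0],[3,0,0.1,7.8,0,0,0],[3,0,0.1,7.8,0,0,0],[3,0,0.1,7.8,0,0,0]]]' 30
python3 -c "
from h import *
z=get_state()['eef_pos'][2]-.018+.005
go([.6527,.0500,z],5.8);print(z)"
```

```text
t: 10.72
eef_pos: [0.4596, 0.0742, 0.0286]
ee_rot: [-3.141, 0.001, -1.901]
force: [-0.9, -0.9, 6.7]
width: 0.0404
gripper_force: 30.0
t 10.72 pos [0.4596 0.0742 0.0286] rpy [-3.141e+00  1.000e-03 -1.901e+00] shift cm [ -3.97 -19.05   1.31] turn [-0.001  0.    -0.432]
0.015595774104651294
```

```bash
python3 -m creep '[[[3,0,0,-5,0,0,0],[3,0,0,-8,0,0,0],[3,-4,-19,-8,0,0,-0.432],[3,-4,-19,-8,0,0,-0.432],[3,-4,-19,-8,0,0,-0.432],[3,-4,-19,-8,0,0,-0.432],[3,-4,-19,-8,0,0,-0.432],[3,-4,-19,-8,0,0,-0.432],[3,-4,-19,-8,0,0,-0.432]]]'
python3 - <<'E'
from h import *
go([.6527,.0500,.0156],5.8)
cv2.imwrite('pics/w6.png',grab_frame('wrist'))
E
```

```text
t: 11.85
eef_pos: [0.6511, 0.0505, 0.1087]
ee_rot: [-3.141, 0.0, -1.469]
force: [-0.7, 0.8, -1.4]
width: 0.0409
gripper_force: 30.0
t 11.85 pos [0.6511 0.0505 0.1087] rpy [-3.141  0.    -1.469] shift cm [ 0.06 -0.15  9.31] turn [-0.  0.  0.]
```

View pics/w6.png

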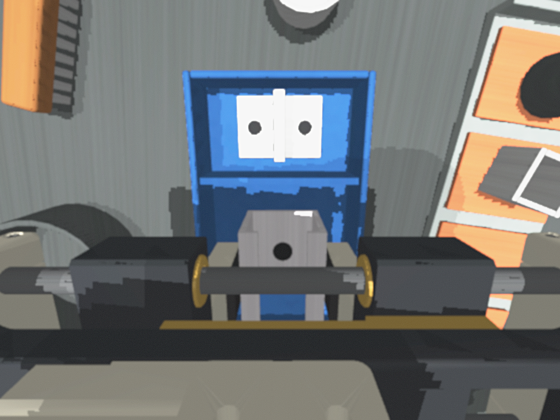

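The tee lies flat in the middle of the right-hand bay (280,128), and the channel hangs over the next bay. Lowering it.

```bash
python3 -m creep '[[[3,0.1,-0.15,4,0,0,0],[3,0.1,-0.15,7,0,0,0],[3,0.1,-0.15,8.6,0,0,0],[3,0.1,-0.15,9,0,0,0],[3,0.1,-0.15,9.2,0,0,0],[3,0.1,-0.15,9.3,0,0,0],[3,0.1,-0.15,9.3,0,0,0]]]'
```

```text
t: 12.78
eef_pos: [0.6539, 0.0494, 0.0158]
ee_rot: [-3.14, 0.0, -1.47]
force: [-0.6, 0.2, -2.2]
width: 0.0408
gripper_force: 30.0
```

```bash
python3 -m creep '[[[3,0,0,0.05,0,0,0],[3,0,0,0.05,0,0,0]]]'; python3 -m creep '[[[3,0,0,0.05,0,0,0],[3,0,0,0.05,0,0,0]]]'
```

```text
t: 13.02
eef_pos: [0.6539, 0.0493, 0.0157]
ee_rot: [-3.14, 0.0, -1.47]
force: [-3.0, 0.3, 6.1]
width: 0.0411
gripper_force: 30.0
t: 13.28
eef_pos: [0.654, 0.0493, 0.0157]
ee_rot: [-3.14, -0.0, -1.469]
force: [-4.2, 0.8, 9.1]
width: 0.0409
gripper_force: 30.0
```

Contact. Release to 6 cm (102 mm over the backs, inside the 120 mm bay), rise, and go to the tube.

```bash
python3 -m creep '[[[5.6,0,0,0,0,0,0],[5.6,0,0,0,0,0,0],[5.6,0,0,0,0,0,0],[5.6,0,0,-4,0,0,0],[7,0,0,-10,0,0,0],[7,0,0,-10,0,0,0],[7,0,0,-10,0,0,0]]]'
python3 -c "
from h import *
go([.463,-.0027,.1],-14.1)"
```

```text
t: 14.15
eef_pos: [0.6534, 0.0493, 0.1141]
ee_rot: [-3.141, 0.0, -1.47]
force: [-0.1, 0.1, -1.0]
width: 0.0702
gripper_force: 0.0
t 14.15 pos [0.6534 0.0493 0.1141] rpy [-3.141  0.    -1.47 ] shift cm [ 3.26 19.46  1.4 ] turn [-0.     0.001  0.347]
```

```bash
python3 -m creep '[[[7,3.3,19.5,1,0,0,0.347],[7,3.3,19.5,1,0,0,0.347],[7,3.3,19.5,1,0,0,0.347],[7,3.3,19.5,1,0,0,0.347],[7,3.3,19.5,1,0,0,0.347],[7,3.3,19.5,1,0,0,0.347],[7,3.3,19.5,1,0,0,0.347]]]'
python3 - <<'E'
from h import *
go([.463,-.0027,.027],-14.1)
p=camera_params('wrist');a=grab_frame('wrist')
cv2.imwrite('pics/w7.png',a)
E
```

```text
t: 15.02
eef_pos: [0.4638, -0.0029, 0.1037]
ee_rot: [3.141, -0.0, -1.817]
force: [0.5, -0.9, 0.1]
width: 0.0699
gripper_force: 0.0
t 15.03 pos [ 0.4638 -0.0029  0.1037] rpy [ 3.141 -0.    -1.817] shift cm [-0.01  0.08  7.67] turn [ 0. -0.  0.]
```

View pics/w7.png

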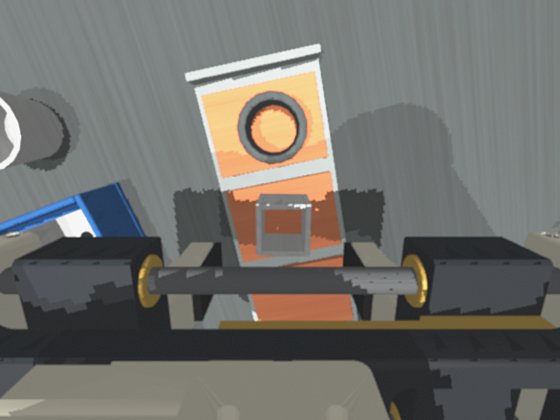

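The tube (283,230) is square to the fingers and centred.

```bash
python3 -m creep '[[[7,0,0.05,4,0,0,0],[7,0,0.05,7.6,0,0,0],[7,0,0.05,7.6,0,0,0],[7,0,0.05,7.6,0,0,0],[3,0,0.05,7.6,0,0,0],[3,0,0.05,7.6,0,0,0],[3,0,0.05,7.6,0,0,0],[3,0,0.05,7.6,0,0,0],[3,0,0.05,7.6,0,0,0],[3,0,0.05,7.6,0,0,0]]]' 30
python3 -c "
from h import *
z=get_state()['eef_pos'][2]-.018+.005
go([.6455,.1228,z],5.8);print(z)"
```

```text
t: 16.32
eef_pos: [0.4627, -0.003, 0.0285]
ee_rot: [-3.141, 0.0, -1.817]
force: [-0.8, -0.6, 6.0]
width: 0.0397
gripper_force: 30.0
t 16.32 pos [ 0.4627 -0.003   0.0285] rpy [-3.141  0.    -1.817] shift cm [-16.65 -14.67   1.31] turn [-0.001  0.    -0.347]
0.015530361042079183
```

```bash
python3 -m creep '[[[3,0,0,-5,0,0,0],[3,0,0,-8,0,0,0],[3,-16.7,-14.7,-8,0,0,-0.347],[3,-16.7,-14.7,-8,0,0,-0.347],[3,-16.7,-14.7,-8,0,0,-0.347],[3,-16.7,-14.7,-8,0,0,-0.347],[3,-16.7,-14.7,-8,0,0,-0.347],[3,-16.7,-14.7,-8,0,0,-0.347],[3,-16.7,-14.7,-8,0,0,-0.347],[3,-16.7,-14.7,-8,0,0,-0.347]]]'
python3 - <<'E'
from h import *
go([.6455,.1228,.0156],5.8)
E
```

```text
t: 17.58
eef_pos: [0.6452, 0.1226, 0.1085]
ee_rot: [-3.141, 0.0, -1.47]
force: [0.7, 0.3, -2.3]
width: 0.0402
gripper_force: 30.0
t 17.57 pos [0.6452 0.1226 0.1085] rpy [-3.141  0.    -1.47 ] shift cm [-0.02 -0.03  9.29] turn [-0.     0.    -0.001]
```

```bash
python3 -m creep '[[[3,0,0,4,0,0,0],[3,0,0,7,0,0,0],[3,0,0,8.6,0,0,0],[3,0,0,9,0,0,0],[3,0,0,9.2,0,0,0],[3,0,0,9.3,0,0,0],[3,0,0,9.3,0,0,0]]]'; python3 -m creep '[[[3,0,0,0.05,0,0,0],[3,0,0,0.05,0,0,0]]]'
```

```text
t: 18.45
eef_pos: [0.646, 0.1232, 0.0158]
ee_rot: [-3.14, 0.0, -1.47]
force: [0.4, -1.4, -1.7]
width: 0.0398
gripper_force: 30.0
t: 18.7
eef_pos: [0.646, 0.1232, 0.0156]
ee_rot: [-3.14, 0.0, -1.469]
force: [-2.7, 0.1, 6.0]
width: 0.0401
gripper_force: 30.0
```

```bash
python3 -m creep '[[[5.6,0,0,0.03,0,0,0],[5.6,0,0,0,0,0,0],[5.6,0,0,0,0,0,0],[5.6,0,0,-4,0,0,0],[7.5,0,0,-10,0,0,0],[7.5,0,0,-10,0,0,0],[7.5,0,0,-10,0,0,0]]]'
python3 -c "
from h import *
go([.4528,-.0733,.1],-2.5)"
```

```text
t: 19.58
eef_pos: [0.6454, 0.1231, 0.1147]
ee_rot: [-3.141, 0.001, -1.47]
force: [0.2, 0.1, -0.2]
width: 0.0743
gripper_force: 0.0
t 19.57 pos [0.6454 0.1231 0.1147] rpy [-3.141e+00  1.000e-03 -1.470e+00] shift cm [17.6  21.14  1.45] turn [-0.     0.001  0.144]
```

```bash
python3 -m creep '[[[7.5,17.6,21.1,1,0,0,0.144],[7.5,17.6,21.1,1,0,0,0.144],[7.5,17.6,21.1,1,0,0,0.144],[7.5,17.6,21.1,1,0,0,0.144],[7.5,17.6,21.1,1,0,0,0.144],[7.5,17.6,21.1,1,0,0,0.144],[7.5,17.6,21.1,1,0,0,0.144],[7.5,17.6,21.1,1,0,0,0.144]]]'
python3 - <<'E'
from h import *
go([.4528,-.0733,.027],-2.5)
cv2.imwrite('pics/w8.png',grab_frame('wrist'))
E
```

```text
t: 20.58
eef_pos: [0.4542, -0.0727, 0.1043]
ee_rot: [3.141, -0.0, -1.613]
force: [0.3, 0.4, -0.0]
width: 0.075
gripper_force: 0.0
t 20.57 pos [ 0.4542 -0.0727  0.1043] rpy [ 3.141 -0.    -1.613] shift cm [0.06 0.13 7.73] turn [ 0.    -0.     0.001]
```

View pics/w8.png

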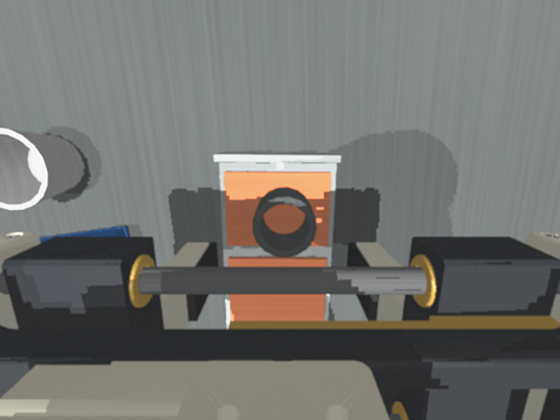

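Run:
```python
from h import *
p=camera_params('wrist')
print(proj(p,[[.4528,-.0733,.058]]))
a=cv2.imread('pics/w8.png')
cv2.imwrite('pics/w8c.png',cv2.resize(a[170:280,220:350],None,fx=5,fy=5,interpolation=cv2.INTER_CUBIC))
t=np.linspace(0,2*np.pi,13)[:-1]
X=np.c_[.4528+.024*np.cos(t),-.0733+.024*np.sin(t),0*t+.058]
print(proj(p,X).min(0),proj(p,X).max(0))
```

```text
[[283.35108556 229.53257814]]
[250.75286803 197.61088541] [316.02758295 259.65590245]
```

View pics/w8c.png

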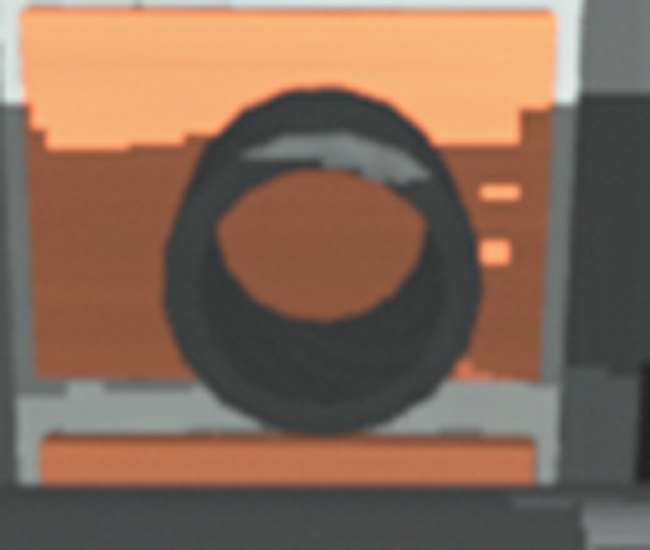

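The collar's top ring spans x 253–316 and bottoms at row 257, within 2 mm of the estimate. Gripping it.

```bash
python3 -m creep '[[[7.5,0.15,0.15,4,0,0,0],[7.5,0.15,0.15,7.6,0,0,0],[7.5,0.15,0.15,7.6,0,0,0],[7.5,0.15,0.15,7.6,0,0,0],[4,0.15,0.15,7.6,0,0,0],[4,0.15,0.15,7.6,0,0,0],[4,0.15,0.15,7.6,0,0,0],[4,0.15,0.15,7.6,0,0,0],[4,0.15,0.15,7.6,0,0,0],[4,0.15,0.15,7.6,0,0,0]]]' 30
python3 -c "
from h import *
z=get_state()['eef_pos'][2]-.018+.005
go([.638,.1954,z],5.8);print(z)"
```

```text
t: 21.88
eef_pos: [0.4523, -0.0747, 0.0291]
ee_rot: [-3.141, 0.0, -1.613]
force: [-1.7, 0.7, 6.6]
width: 0.0474
gripper_force: 30.0
t 21.88 pos [ 0.4523 -0.0747  0.0291] rpy [-3.141  0.    -1.613] shift cm [-27.78 -17.4    1.32] turn [-0.001  0.    -0.144]
0.01610404184237945
```

```bash
python3 -m creep '[[[4,0,0,-5,0,0,0],[4,0,0,-8,0,0,0],[4,-27.8,-17.4,-8,0,0,-0.144],[4,-27.8,-17.4,-8,0,0,-0.144],[4,-27.8,-17.4,-8,0,0,-0.144],[4,-27.8,-17.4,-8,0,0,-0.144],[4,-27.8,-17.4,-8,0,0,-0.144],[4,-27.8,-17.4,-8,0,0,-0.144],[4,-27.8,-17.4,-8,0,0,-0.144],[4,-27.8,-17.4,-8,0,0,-0.144],[4,-27.8,-17.4,-8,0,0,-0.144]]]'
python3 - <<'E'
from h import *
go([.638,.1954,.0161],5.8)
cv2.imwrite('pics/w9.png',grab_frame('wrist'))
E
```

```text
t: 23.25
eef_pos: [0.6371, 0.1944, 0.1088]
ee_rot: [3.141, 0.0, -1.471]
force: [0.3, -0.9, -2.5]
width: 0.0475
gripper_force: 30.0
t 23.25 pos [0.6371 0.1944 0.1088] rpy [ 3.141  0.    -1.471] shift cm [-0.09 -0.1   9.27] turn [ 0.     0.    -0.001]
```

View pics/w9.png

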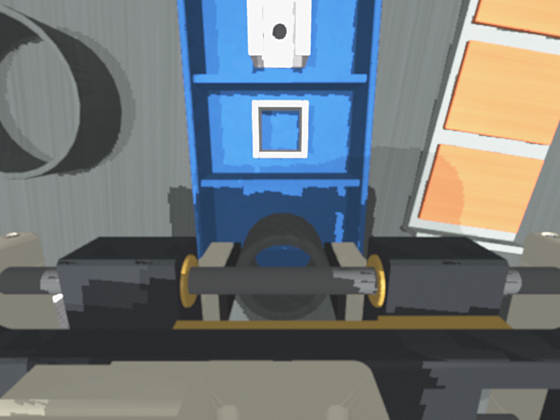

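The channel (280,33) and tube (280,128) stand in their own bays, and the collar hangs over the left-hand bay. Lowering it.

```bash
python3 -m creep '[[[4,-0.05,-0.05,4,0,0,0],[4,-0.05,-0.05,7,0,0,0],[4,-0.05,-0.05,8.6,0,0,0],[4,-0.05,-0.05,9,0,0,0],[4,-0.05,-0.05,9.2,0,0,0],[4,-0.05,-0.05,9.3,0,0,0],[4,-0.05,-0.05,9.3,0,0,0]]]'; python3 -m creep '[[[4,0,0,0.05,0,0,0],[4,0,0,0.05,0,0,0]]]'
```

```text
t: 24.18
eef_pos: [0.6385, 0.1963, 0.0163]
ee_rot: [-3.141, 0.0, -1.47]
force: [0.3, 0.2, -2.0]
width: 0.0474
gripper_force: 30.0
t: 24.42
eef_pos: [0.6385, 0.1963, 0.0161]
ee_rot: [-3.14, 0.0, -1.469]
force: [-2.4, 0.8, 4.4]
width: 0.0472
gripper_force: 30.0
```

```bash
python3 -m creep '[[[6.2,0,0,0.03,0,0,0],[6.2,0,0,0,0,0,0],[6.2,0,0,0,0,0,0],[6.2,0,0,-4,0,0,0],[6.2,0,0,-10,0,0,0],[6.2,0,10,-14,0,0,0],[6.2,0,22,-14,0,0,0],[6.2,0,22,-14,0,0,0],[6.2,0,22,-14,0,0,0],[6.2,0,22,-14,0,0,0]]]'
python3 - <<'E'
from h import *
a=grab_frame('top');b=grab_frame('scene')
cv2.imwrite('pics/end.png',np.hstack([cv2.resize(a[95:190,195:350],(480,294),interpolation=cv2.INTER_CUBIC),cv2.resize(b[200:330,150:290+50],(300,294))])[:, :780])
E
```

```text
t: 25.68
eef_pos: [0.4173, 0.1735, 0.156]
ee_rot: [-3.14, 0.002, -1.468]
force: [0.5, 0.2, -0.6]
width: 0.0619
gripper_force: 0.0
```

View pics/end.png

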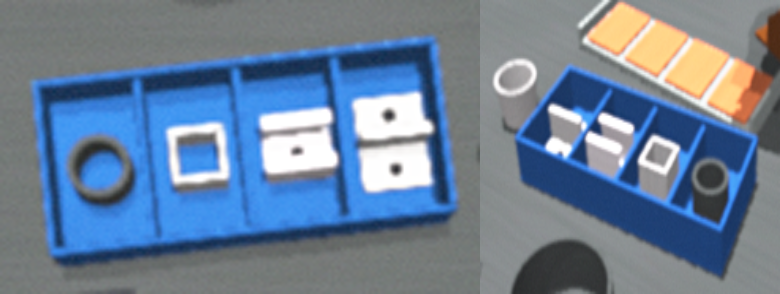

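All four stand flat in their bays, from the left: collar (100,168), tube (197,155), channel (298,142) and tee (393,145). Nothing sticks up above the rim, and the robot is clear.

```bash
python3 -c "
from station import *
print(job_done())"
```

```text
the job is handed in; nothing more can be done
None
```

The job is handed in: all four fittings stand flat and upright in the crate in reverse order (collar, tube, channel, tee from the robot's left), and it took about 26 s of the 109 s allowed.

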